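# Find the tight spot of a rubbing tube carousel

## Task

The larger tube carousel, the one with the brake shoe at its side, rubs somewhere in its turn. Take it by its crank knob and turn it until you feel the drag rise sharply, then let go and leave it standing in the middle of that tight stretch, with its high spot still pushing the shoe out. Do not turn the small carousel beside it.

Things in the scene. Friction and masses are not known exactly. Their poses are not given: they have to be found in the camera images.
- knob (a point): Middle of the upright black crank knob on the large carousel: waisted cylinder 16 to 18 mm across, 44 mm tall, from 63 to 107 mm above the worktop (this point 85 mm up), 62 mm from the carousel's axis. It revolves freely on its own pin, so it can be pinched from above and carried round in a circle without turning the wrist. Turning takes about 1 N at the knob, 6 to 15 N on the tight stretch.
- hub (a point): The large carousel's upright axis, at the top of its steel hub 70 mm above the worktop. White round deck 196 mm across, top 60 mm up, on a fixed foot; turns without end, stays where left. Four red-capped tubes stand opposite the knob, tops 121 mm up. From the start, the middle of the tight stretch (about 55 degrees wide) comes after 65 to 195 degrees of anticlockwise turn seen from above.
- brake_shoe (a joint): Sprung shoe of the large carousel: steel bar 18 mm wide with rubber tip, in an aluminium bracket 31 mm high, reaching under the deck's edge from one side. Value in m: how far it is pushed outward; 0 when nothing rubs (so at the start), about 0.005 when the high spot hidden under the deck stands before it. A spring presses it on the high spot; that is the drag.
- small_knob (a point): Bystander: middle of the fixed knob (16 mm across, 31 mm tall, this point 48 mm above the worktop) of the small carousel: white deck 120 mm across, top 32 mm up, no shoe, no tubes. It turns freely and must not be turned.
Things that resemble listed ones, but are neither listed nor needed, are in the scene too. Of the things shaped like the part that bears brake_shoe, the aluminium one is meant.

How it is judged:
On the way:
1. the carousel has been turned, so that its knob stands elsewhere (distance of knob from where it was at the start of the episode above 0.03 m), for 0.1 s.
At the end, for the whole second after the job is handed in: The large carousel, let go, stands still in its tight stretch: its high spot holds the brake shoe pushed out by more than 2 mm (of about 5 mm), which leaves about 25 degrees either way from the middle of the stretch (value of joint brake_shoe above 0.002 m and distance of knob from where it was at the start of the episode above 0.03 m); the robot touches nothing.
It fails at once if the small carousel is turned: its knob moves by more than 15 mm (distance of small_knob from where it was at the start of the episode above 0.015 m).
It also fails if it takes over 51 s, if anything falls off the work surface, if the arm or the gripper's body presses on something with over 40 N, if the wrist force passes 120 N, or if a joint passes its speed limit or range.

## Robot

A 7-joint arm with a two-finger parallel gripper is mounted at the origin on the work surface; the furniture and walls round the work are solid. World frame = base frame: x ahead of the robot, y to its left, z up, the work surface at z = 0. Lengths are in m, angles in rad, forces in N, time in s.
With the tool pointing down it reaches from about 0.35 to 0.775 m from the base axis. Payload 3.1 kg.
Tool frame: the origin (TCP) lies at the very end of the fingers, on their centre line; the grasp point (between the pads) lies 19 mm behind it; z points along the fingers, y is the direction in which the jaws open and shut (so a half turn about z gives the same grasp; the last joint's range is limited). The gripper opens to 85 mm and grips with 20 to 120 N. Pads are 22 mm wide; open, the fingers measure 114 mm over their backs; the gripper's body (76 mm by 85 mm) begins 54 mm behind the grasp point. The pads swing forward as they close: fully open they stand 13 mm farther back than shut.
Start: joints at [1.071, 0.311, 0.014, 1.512, -0.004, 1.319, -0.027], TCP at [0.243, -0.493, 0.231] pointing down, gripper open.
Joint ranges: [-2.7, 2.7], [-0.3, 1.91], [-1.27, 1.3], [0.12, 2.57], [-1.44, 4.58], [0.2, 2.03], [-3.05, 3.05]. Speed limits (rad/s): [2.79, 2.79, 3.14, 3.14, 3.14, 3.14, 3.14].

## Interface

Orientations are given as [roll, pitch, yaw] about the fixed x, y, z axes, in that order (R = Rz(yaw) Ry(pitch) Rx(roll)).
In Python, from rig import ctrl gives the robot as it stands.
- The arm moves only by the shell command python3 -m pendant 'ROWS' [FORCE]. ROWS is JSON, a list of rows, each a list of 7 numbers: the shift along the tool's x, y, z in m, then the turn, a rotation vector about the tool's x, y, z in rad, then the gripper's target within -1 to 1 (fully open at 1, half-way at 0, shut at -1). In form: [[x, y, z, wx, wy, wz, gripper], ...]. A call has 1 to 8 rows; each row is the pose to reach, as a shift and turn from the pose commanded when the call began, along the tool's axes at that moment; what a row does not reach only later rows make up. A row lasts 1/10 s, in which the tool goes at most 50 mm and 8.59 degrees, less where a joint would pass 70% of its speed; a pose out of reach is approached as far as the arm can. A call with a gripper value outside its range is refused whole. The fingers move at their own pace and stop on an object; FORCE is the grip in N (left out, the last holds). Time passes only in rows, so rows that repeat a pose let the fingers close. It gives the time, the measured TCP pose, the force and the opening at its end, in the units of the state.
- ctrl.observe(): the state, without advancing time (a new reading comes with each control period).
- ctrl.snapshot(name): name is "side" or "top" or "wrist"; returns a dict with "image" (400x640x3 uint8, blue, green, red), "K" (3x3 intrinsics, pixels), "extrinsics" (4x4, takes a point from camera to world coordinates); the wrist camera has in their place "T_tool_cam" (4x4, takes a point from camera to tool coordinates, whose origin is the TCP and whose axes are the flange's). Camera axes: x right, y down, z forward; pixel columns grow to the right and rows downward; lengths in m; the calibration is good to about 2 mm. A picture is of the moment at which its call begins: read the wrist's pose just before it. There is no depth.
- ctrl.sign_off(): hands the job in, once; it reports no verdict.
Trained networks look in the newest picture that a camera, given by its name, has taken for a name from the list of things; names that differ only in an ending like _2 or _b are one class to them, and where a whole thing is asked for, a point or a joint stands for the part that bears it (a point fixed in the world has none). Each returns a list of dicts, best first, with "score" (0 to 1); they miss things now and then, are a little off and sometimes report something else, mostly with a low value. They report only what shows in the picture. A call takes as long as a camera call. They do not tell look-alikes from the thing itself.
- ctrl.recognise(camera, target): "box" ([left, top, right, bottom] in pixels, round what is visible of it).
The state is a dict: "time": time; "joints": joint angles; "joint_vel": joint speeds; "joint_torque": joint torques, N m; "tool_pos": TCP position; "ee_rot": TCP orientation; "contact_force": force on the tool from outside, world axes, zero at the start; "wrist_torque": the same for the moment, N m; "finger_gap": finger opening in m.
Only numpy, scipy, OpenCV 4.12 (cv2) and the standard library are available. Lean on these libraries where they do the work, as an engineer would, in place of code of your own. Each camera call takes 0.05 s, during which the arm holds its last target. There are 200 camera calls.

## Working session

There is one attempt and no reset: what is moved stays moved. The work goes in short steps, Python scripts to look and compute and a shell command to move; the robot and the scene stay as the last step left them, time stands still between calls to the robot, and variables do not carry over. Pictures are saved under pics/ and viewed, about 8 in all and at most 12, crops included, and the job is handed in when it is done.

```bash
mkdir -p pics; ls; cat > h.py <<'E'
import numpy as np, cv2
from rig import ctrl
def ray(s,u,v,z):
    K=np.array(s["K"]);T=np.array(s["extrinsics"])
    d=T[:3,:3]@np.linalg.solve(K,[u,v,1.]);o=T[:3,3]
    return o+d*(z-o[2])/d[2]
E
python3 - <<'E'
from h import *
for c in("top","side"):
    s=ctrl.snapshot(c); cv2.imwrite(f"pics/{c}0.png",s["image"])
    for t,z in(("knob",.085),("hub",.07),("brake_shoe",.03),("small_knob",.048)):
        for r in ctrl.recognise(c,t)[:4]:
            b=r["box"];print(c,t,round(r["score"],2),np.round(b),ray(s,(b[0]+b[2])/2,(b[1]+b[3])/2,z).round(3))
print(ctrl.observe())
E
```

```text
pics
top knob 0.64 [238. 241. 252. 250.] [0.472 0.184 0.085]
top hub 0.85 [221. 177. 321. 273.] [0.513 0.138 0.07 ]
top brake_shoe 0.59 [156. 225. 189. 250.] [0.485 0.341 0.03 ]
top small_knob 0.95 [408. 203. 473. 264.] [ 0.507 -0.187  0.048]
side knob 0.81 [346. 242. 356. 265.] [0.472 0.19  0.085]
side hub 0.9 [274. 188. 385. 298.] [0.512 0.148 0.07 ]
side brake_shoe 0.8 [360. 280. 397. 307.] [0.425 0.221 0.03 ]
side brake_shoe 0.77 [317. 338. 355. 381.] [0.482 0.353 0.03 ]
side small_knob 0.67 [320. 153. 372. 187.] [ 0.502 -0.141  0.048]
{'time': 0.5, 'joints': array([ 1.07127724,  0.31090586,  0.01400447,  1.51158326, -0.00437928,
        1.31916202, -0.02722268]), 'joint_vel': array([ 1.11681818e-04, -1.08202163e-03,  4.98110285e-05,  1.11632832e-04,
       -3.09876643e-04, -1.00278124e-03, -5.48989990e-05]), 'joint_torque': array([-2.33825413e-04, -3.79435444e+01,  1.45604904e-01, -2.30623680e+01,
        1.21452415e-02,  3.32912517e-03,  1.72953492e-05]), 'tool_pos': array([ 0.24311085, -0.49334265,  0.23126693]), 'ee_rot': array([-3.14156626e+00,  4.35393217e-05,  4.57872762e-01]), 'contact_force': array([-0.34784895, -0.41182695, -0.1763809 ]), 'wrist_torque': array([ 0.01241842, -0.02804029,  0.00611198]), 'finger_gap': 0.08508712104512614}
```

View pics/top0.png

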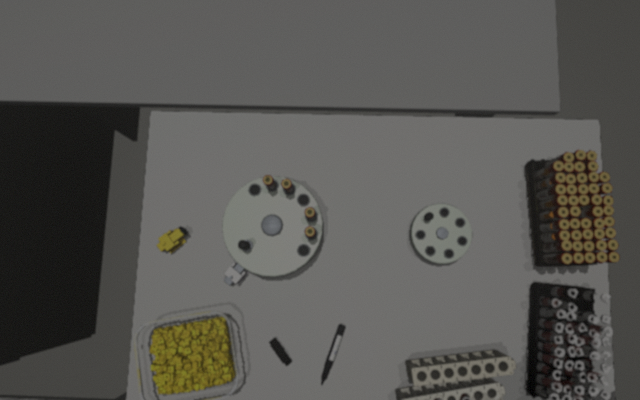

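View pics/side0.png

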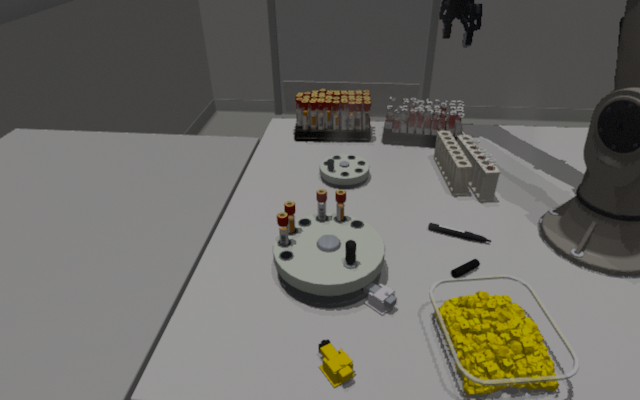

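The large-deck knob is at top (245,245). It could be confused with the small knob at (430,215). The aluminium shoe is at (235,273), and the yellow one at (172,238) is a look-alike, so I won't use it. Next I triangulate hub and knob and check with one crop.

```bash
python3 - <<'E'
from h import *
S={c:ctrl.snapshot(c) for c in("top","side")}
def P(s): 
    T=np.linalg.inv(np.array(s["extrinsics"]));return np.array(s["K"])@T[:3]
def tri(a,b):
    X=cv2.triangulatePoints(P(S["top"]),P(S["side"]),np.float64(a),np.float64(b))[:,0];return (X[:3]/X[3]).round(4)
print("hub",tri((271.5,225),(328.5,242)),"knob",tri((245,245.5),(351,253.5)))
print(ray(S["top"],271.5,225,.07),ray(S["side"],328.5,242,.07))
print(ray(S["top"],245,245.5,.085),ray(S["side"],351,253.5,.085))
a=S["top"]["image"][165:295,150:330];b=S["side"]["image"][180:310,265:445]
cv2.imwrite("pics/crop.png",cv2.resize(np.vstack([a,b]),None,fx=2.3,fy=2.3,interpolation=cv2.INTER_CUBIC)*1)
o=ctrl.observe()
from scipy.spatial.transform import Rotation as R
Rt=R.from_euler("xyz",o["ee_rot"])
k=ray(S["top"],245,245.5,.085)[:2]
print(Rt.inv().apply(np.r_[k,.2]-o["tool_pos"]))
E
```

```text
hub [0.5136 0.1389 0.0638] knob [0.4722 0.1847 0.0803]
[0.51268954 0.13798685 0.07      ] [0.51322706 0.14642769 0.07      ]
[0.47173908 0.18379989 0.085     ] [0.4722127  0.19023192 0.085     ]
[ 0.50440582 -0.50633804  0.03130123]
```

View pics/crop.png

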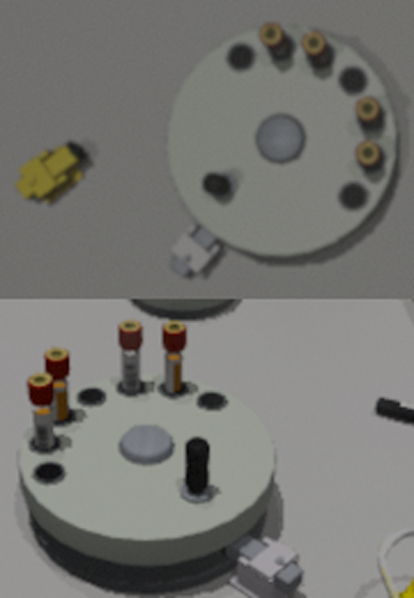

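The crop confirms it: black knob on the large deck, with the aluminium shoe beside it. Moving above it.

```bash
python3 -m pendant '[[0.045,-0.045,0,0,0,0,0],[0.08,-0.08,0,0,0,0,-0.2],[0.115,-0.115,0,0,0,0,-0.2],[0.15,-0.15,0,0,0,0,-0.2],[0.185,-0.185,0,0,0,0,-0.2],[0.22,-0.22,0,0,0,0,-0.2],[0.255,-0.255,0,0,0,0,-0.2],[0.255,-0.255,0,0,0,0,-0.2]]' 60
python3 -m pendant '[[0.035,-0.035,0,0,0,0,-0.2],[0.07,-0.07,0,0,0,0,-0.2],[0.105,-0.105,0,0,0,0,-0.2],[0.14,-0.14,0,0,0,0,-0.2],[0.175,-0.175,0,0,0,0,-0.2],[0.21,-0.21,0,0,0,0,-0.2],[0.249,-0.251,0,0,0,0,-0.2],[0.249,-0.251,0,0,0,0,-0.2]]'
```

```text
time: 1.4
tool_pos: [0.361, -0.1455, 0.2318]
ee_rot: [-3.141, -0.002, 0.469]
contact_force: [0.6, -0.7, 0.5]
finger_gap: 0.0341
time: 2.2
tool_pos: [0.4714, 0.1908, 0.2314]
ee_rot: [-3.136, -0.003, 0.468]
contact_force: [-0.9, -0.1, -0.1]
finger_gap: 0.0342
```

```bash
python3 -m pendant '[[0,0,0.03,0,0,0,-0.2],[0,0,0.03,0,0,0,-0.2]]'; python3 - <<'E'
from h import *
from scipy.spatial.transform import Rotation as R
o=ctrl.observe();s=ctrl.snapshot("wrist");cv2.imwrite("pics/w1.png",s["image"])
T=np.eye(4);T[:3,:3]=R.from_euler("xyz",o["ee_rot"]).as_matrix();T[:3,3]=o["tool_pos"]
s["extrinsics"]=T@np.array(s["T_tool_cam"]);print(o["time"],o["tool_pos"],o["ee_rot"],o["finger_gap"])
for t,z in(("knob",.085),("hub",.065)):
  for r in ctrl.recognise("wrist",t): b=r["box"];print(t,r["score"],b,ray(s,(b[0]+b[2])/2,(b[1]+b[3])/2,z))
K=np.array(s["K"]);E=np.linalg.inv(s["extrinsics"])
for p in((.472,.185,.107),(.472,.185,.063)):
  q=K@(E@np.r_[p,1])[:3];print(q[:2]/q[2])
E
```

```text
time: 2.4
tool_pos: [0.4694, 0.1812, 0.1979]
ee_rot: [-3.141, 0.008, 0.458]
contact_force: [-0.3, -0.9, 0.0]
finger_gap: 0.0341
2.4 [0.46938025 0.18124685 0.1979371 ] [-3.14148539  0.00814387  0.45788712] 0.03408426154869534
knob 0.8 [303.5, 174.3, 325.1, 211.6] [0.47111913 0.18533954 0.085     ]
hub 0.83 [272.0, 46.1, 515.1, 258.1] [0.52890842 0.13760053 0.065     ]
[314.97474332 200.46958692]
[315.2624665  185.16347337]
```

View pics/w1.png

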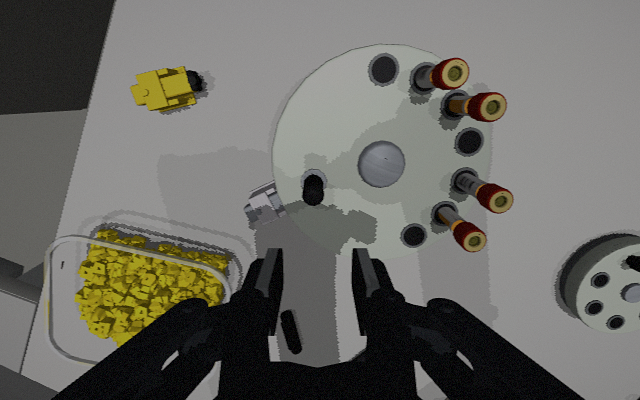

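The knob at (313,190) agrees with the estimate to about 2 mm. Descending and gripping.

```bash
python3 -m pendant '[[0.001,-0.002,0.04,0,0,0,-0.2],[0.001,-0.002,0.08,0,0,0,-0.2],[0.001,-0.002,0.11,0,0,0,-0.2],[0.001,-0.002,0.13,0,0,0,-0.2],[0.001,-0.002,0.13,0,0,0,-0.2],[0.001,-0.002,0.13,0,0,0,-0.2]]' && python3 -m pendant '[[0,0,0,0,0,0,-0.5],[0,0,0,0,0,0,-1],[0,0,0,0,0,0,-1],[0,0,0,0,0,0,-1],[0,0,0,0,0,0,-1]]' 60; python3 - <<'E'
import numpy as np
from scipy.spatial.transform import Rotation as R
from h import ctrl
o=ctrl.observe();Rt=R.from_euler("xyz",[np.pi,0,.458])
h=np.array([.5125,.139,.07]);k=np.array([.4715,.185,.07]);r=k-h;print(o["tool_pos"],np.linalg.norm(r),np.degrees(np.arctan2(r[1],r[0])))
r*=.062/np.linalg.norm(r)
def q(a): return Rt.inv().apply(R.from_euler("z",a,degrees=True).apply(r)) 
for a in range(0,240,30): print(a,*[(q(a+i)-q(a)).round(3)[:2].tolist() for i in(5,10,15,20,25,30)])
E
```

```text
time: 3.15
tool_pos: [0.4728, 0.1854, 0.0727]
ee_rot: [3.141, -0.002, 0.457]
contact_force: [0.1, 0.3, 0.3]
finger_gap: 0.0342
time: 3.65
tool_pos: [0.473, 0.1869, 0.0736]
ee_rot: [3.141, -0.004, 0.458]
contact_force: [-0.8, 0.4, 6.2]
finger_gap: 0.0154
[0.47304575 0.1868768  0.07356917] 0.06161980201201556 131.71075732150817
0 [-0.005, 0.002] [-0.01, 0.004] [-0.015, 0.006] [-0.019, 0.009] [-0.024, 0.013] [-0.028, 0.016]
30 [-0.004, 0.004] [-0.007, 0.008] [-0.01, 0.013] [-0.012, 0.018] [-0.014, 0.023] [-0.016, 0.028]
60 [-0.001, 0.005] [-0.002, 0.011] [-0.002, 0.016] [-0.002, 0.021] [-0.001, 0.027] [0.0, 0.032]
90 [0.002, 0.005] [0.004, 0.01] [0.006, 0.015] [0.009, 0.019] [0.013, 0.024] [0.016, 0.028]
120 [0.004, 0.004] [0.008, 0.007] [0.013, 0.01] [0.018, 0.012] [0.023, 0.014] [0.028, 0.016]
150 [0.005, 0.001] [0.011, 0.002] [0.016, 0.002] [0.021, 0.002] [0.027, 0.001] [0.032, -0.0]
180 [0.005, -0.002] [0.01, -0.004] [0.015, -0.006] [0.019, -0.009] [0.024, -0.013] [0.028, -0.016]
210 [0.004, -0.004] [0.007, -0.008] [0.01, -0.013] [0.012, -0.018] [0.014, -0.023] [0.016, -0.028]
```

```bash
python3 -m pendant '[[-0.005,0.002,0,0,0,0,-1],[-0.01,0.004,0,0,0,0,-1],[-0.015,0.006,0,0,0,0,-1],[-0.019,0.009,0,0,0,0,-1],[-0.024,0.013,0,0,0,0,-1],[-0.028,0.016,0,0,0,0,-1],[-0.028,0.016,0,0,0,0,-1]]'
python3 -m pendant '[[-0.004,0.004,0,0,0,0,-1],[-0.007,0.008,0,0,0,0,-1],[-0.007,0.008,0,0,0,0,-1]]'
```

```text
time: 4.35
tool_pos: [0.4546, 0.159, 0.0735]
ee_rot: [3.14, -0.003, 0.458]
contact_force: [-2.0, 0.4, 10.0]
finger_gap: 0.0156
time: 4.65
tool_pos: [0.4522, 0.1484, 0.0735]
ee_rot: [3.14, -0.003, 0.457]
contact_force: [-1.0, -1.0, 10.4]
finger_gap: 0.0155
```

```bash
python3 -m pendant '[[-0.003,0.005,-0.001,0,0,0,-1],[-0.005,0.010,-0.001,0,0,0,-1],[-0.005,0.010,-0.001,0,0,0,-1]]'
python3 -m pendant '[[-0.002,0.005,0,0,0,0,-1],[-0.004,0.010,0,0,0,0,-1],[-0.004,0.010,0,0,0,0,-1]]'
python3 -m pendant '[[-0.001,0.005,0,0,0,0,-1],[-0.002,0.011,0,0,0,0,-1],[-0.002,0.011,0,0,0,0,-1]]'
python3 -m pendant '[[0,0.005,0,0,0,0,-1],[0,0.011,0,0,0,0,-1],[0,0.011,0,0,0,0,-1]]'
```

```text
time: 4.95
tool_pos: [0.4517, 0.1359, 0.0735]
ee_rot: [3.139, -0.001, 0.456]
contact_force: [-0.4, 0.4, 8.2]
finger_gap: 0.0157
time: 5.25
tool_pos: [0.4533, 0.1253, 0.0735]
ee_rot: [3.139, -0.003, 0.456]
contact_force: [0.8, 0.3, 6.5]
finger_gap: 0.0156
time: 5.55
tool_pos: [0.4569, 0.1147, 0.0736]
ee_rot: [3.139, -0.004, 0.456]
contact_force: [1.9, -0.3, 5.7]
finger_gap: 0.0153
time: 5.85
tool_pos: [0.4621, 0.1053, 0.0736]
ee_rot: [3.14, -0.005, 0.456]
contact_force: [2.3, -0.1, 5.9]
finger_gap: 0.0151
```

```bash
python3 -m pendant '[[0.001,0.005,0,0,0,0,-1],[0.002,0.011,0,0,0,0,-1],[0.002,0.011,0,0,0,0,-1]]'
python3 -m pendant '[[0.002,0.005,0,0,0,0,-1],[0.004,0.010,0,0,0,0,-1],[0.004,0.010,0,0,0,0,-1]]'
```

```text
time: 6.15
tool_pos: [0.4687, 0.097, 0.0735]
ee_rot: [3.14, -0.005, 0.457]
contact_force: [2.4, 1.0, 5.6]
finger_gap: 0.0157
time: 6.45
tool_pos: [0.4764, 0.0902, 0.0736]
ee_rot: [3.141, -0.005, 0.457]
contact_force: [2.0, 2.0, 5.6]
finger_gap: 0.0155
```

```bash
python3 -m pendant '[[0.003,0.005,0,0,0,0,-1],[0.005,0.009,0,0,0,0,-1],[0.005,0.009,0,0,0,0,-1]]'
python3 -m pendant '[[0.003,0.005,0,0,0,0,-1],[0.007,0.009,0,0,0,0,-1],[0.007,0.009,0,0,0,0,-1]]'
```

```text
time: 6.75
tool_pos: [0.4808, 0.0873, 0.0735]
ee_rot: [-3.137, 0.001, 0.46]
contact_force: [-5.4, 5.9, 12.9]
finger_gap: 0.0155
time: 7.05
tool_pos: [0.4903, 0.0824, 0.0734]
ee_rot: [-3.137, 0.003, 0.46]
contact_force: [-6.9, 5.0, 14.3]
finger_gap: 0.0155
```

Drag rises sharply between about 102° and 107° of turn. The middle should be 27° further, at about 131°.

```bash
python3 -m pendant '[[0.004,0.004,0,0,0,0,-1],[0.008,0.007,0,0,0,0,-1],[0.008,0.007,0,0,0,0,-1]]'
python3 -m pendant '[[0.002,0.001,0,0,0,0,-1],[0.004,0.002,0,0,0,0,-1],[0.004,0.002,0,0,0,0,-1],[0.004,0.002,0,0,0,0,-1]]'
```

```text
time: 7.35
tool_pos: [0.5016, 0.079, 0.0735]
ee_rot: [-3.138, 0.001, 0.46]
contact_force: [-4.7, 4.3, 11.1]
finger_gap: 0.0153
time: 7.75
tool_pos: [0.5048, 0.0785, 0.0735]
ee_rot: [-3.139, 0.004, 0.46]
contact_force: [-6.7, 3.6, 15.1]
finger_gap: 0.0153
```

```bash
python3 -m pendant '[[0,0,0,0,0,0,-0.6],[0,0,0,0,0,0,-0.2],[0,0,0,0,0,0,-0.2],[0,0,0,0,0,0,-0.2]]' && python3 -m pendant '[[0,0,-0.02,0,0,0,-0.2],[0,0,-0.05,0,0,0,-0.2],[0,0,-0.1,0,0,0,-0.2],[0,0,-0.14,0,0,0,-0.2],[-0.05,0,-0.14,0,0,0,-0.2],[-0.1,0,-0.14,0,0,0,-0.2],[-0.12,0,-0.14,0,0,0,-0.2],[-0.12,0,-0.14,0,0,0,-0.2]]'
python3 - <<'E'
from h import *
s=ctrl.snapshot("side");t=ctrl.snapshot("top")
for c,S in(("side",s),("top",t)):
  for r in ctrl.recognise(c,"knob")[:2]:
    b=r["box"];p=ray(S,(b[0]+b[2])/2,(b[1]+b[3])/2,.085);print(c,r["score"],p.round(3),np.degrees(np.arctan2(p[1]-.139,p[0]-.5125))%360)
z=lambda im,x,y:cv2.resize(im[y:y+70,x:x+90],None,fx=4,fy=4,interpolation=cv2.INTER_CUBIC)
g=[np.hstack([z(cv2.imread(f"pics/{n}0.png"),x,y),z(S["image"],x,y)]) for n,S,x,y in(("side",s,330,250),("top",t,200,225))]
cv2.imwrite("pics/cmp.png",np.vstack(g))
E
```

```text
time: 8.15
tool_pos: [0.5069, 0.075, 0.0715]
ee_rot: [3.141, 0.002, 0.457]
contact_force: [0.6, -0.4, 0.2]
finger_gap: 0.0346
time: 8.95
tool_pos: [0.3971, 0.0206, 0.2118]
ee_rot: [3.14, 0.004, 0.453]
contact_force: [1.4, 0.2, -0.6]
finger_gap: 0.0339
side 0.48 [0.503 0.084 0.085] 259.7804505602193
top 0.54 [0.503 0.076 0.085] 261.7701899760887
```

View pics/cmp.png

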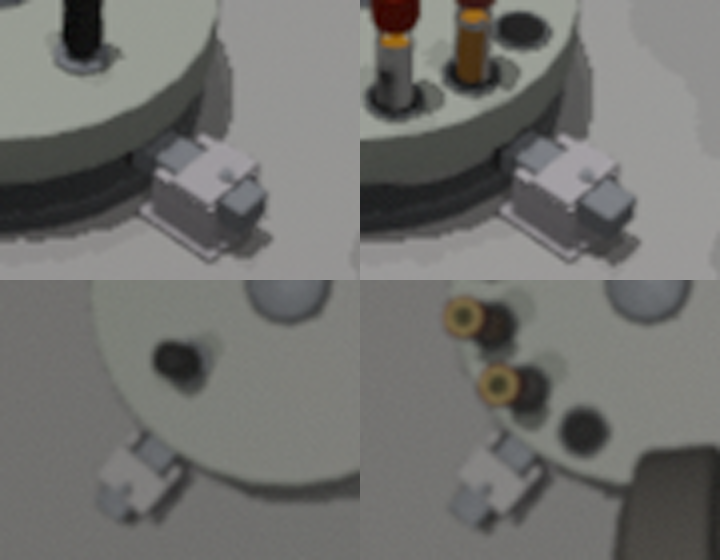

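The bar's rear end now sticks out clearly further from the bracket than before in the side view, right edge about (268,190) → (635-360=275,200) in the 4x crop. The gripper is clear and force readings are at noise level.

```bash
python3 -m pendant '[[0,0,0,0,0,0,-0.2],[0,0,0,0,0,0,-0.2]]'; python3 -c "
from rig import ctrl
ctrl.sign_off()"
```

```text
time: 9.35
tool_pos: [0.4006, 0.0238, 0.2121]
ee_rot: [-3.141, -0.0, 0.459]
contact_force: [0.3, 0.4, -0.3]
finger_gap: 0.0341
the job is handed in; nothing more can be done
```

I turned the large carousel about 131° anticlockwise by its knob, let go, and handed the job in at about 9.4 s. Everything I checked suggests it is standing in its tight stretch, but the hand-in gave no verdict.

- **Drag:** it rose sharply between about 102° and 107° of turn, from roughly 2–3 N to 8 N sideways, and was still about 7.5 N where I stopped. I took the middle as 27° past that rise, using the stated 55° width, and did not turn on to find where the stretch ends.
- **After letting go:** both cameras put the knob at about 260–262° around the hub, against 263° when I released it, and about 0.11 m from where it started. They disagree by about 8 mm in y, as they already did at the start by about 6 mm.
- **Shoe:** in the before-and-after side crop the bar sticks out of its aluminium bracket further than before. I judged this by eye and did not measure the travel.
- **Gripper and small carousel:** the gripper is clear of everything, with force readings at noise level. I did not touch the small carousel, and did not check its knob again at the end.

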